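Plug the reclaimed battery pack and hold it against the sprung stop

ROBOT

A 6-joint arm with a two-finger parallel gripper is mounted at the origin on the work surface. World frame = base frame: x ahead of the robot, y to its left, z up, the work surface at z = 0. Lengths are in m, angles in rad, forces in N, time in s.
With the tool pointing down it reaches from about 0.325 to 0.875 m from the base axis. Payload 4.4 kg.
Tool frame: the origin (TCP) lies midway between the tips of the shut fingers; the grasp point (between the pads) lies ctrl.grip_point_offset behind it (ctrl.grip_point_offset is the distance from the TCP to the grasp point, in m); z points along the fingers, y is the line along which they close (so a half turn about z gives the same grasp; the last joint's range is limited). The gripper opens to 85 mm and grips with 20 to 120 N. Pads are 22 mm wide; open, the fingers measure 114 mm over their backs; the gripper's body (76 mm by 85 mm) begins 54 mm behind the grasp point. The pads swing forward as they close: fully open they stand 13 mm farther back than shut.
Start: joints at [0.956, 0.207, 1.542, -0, 1.393, -0.15], TCP at [0.258, 0.514, 0.231] pointing down, gripper open.
Joint ranges: [-2.73, 2.73], [-0.86, 2.22], [0.23, 2.46], [-1.11, 4.25], [0.08, 2.63], [-2.82, 2.82]. Speed limits (rad/s): [2.79, 2.79, 3.14, 3.14, 3.14, 3.14].

INTERFACE

Orientations are given as a rotation vector (axis times angle).
In Python, from bench import ctrl gives the robot as it stands.
- The arm moves only by the tool send_rows, never from a script. Its argument "motion" is a list of rows, each a list of 7 numbers: the opening, from 0 (shut) to 1 (fully open), then the shift along the tool's x, y, z normalised to -1 to 1, where 1 is 400 mm, then the turn, a rotation vector about the tool's x, y, z normalised to -1 to 1, where 1 is 0.5 rad. A call has 1 to 12 rows; each row shifts and turns the commanded pose from where the row before left it, along the tool's axes as they then stand; what a row does not reach is not made up. A row lasts 1/10 s, in which the tool goes at most 50 mm and 8.59 degrees, less where a joint would pass 70% of its speed; a pose out of reach is approached as far as the arm can. A call with a number of a shift or a turn outside -1 to 1 is refused whole. A call with a gripper value outside its range is refused whole. The fingers move at their own pace and stop on an object; "squeeze" is the grip in N (left out, the last holds). Time passes only in rows, so rows that do not move let the fingers close. It gives the time, the measured TCP pose, the force, the opening and the grip force at its end, in the units of the state.
- ctrl.state(): the state, without advancing time (a new reading comes with each control period).
- ctrl.grab_frame(name): name is "scene" or "side" or "wrist"; returns a dict with "image" (420x560x3 uint8, red, green, blue), "range_z" (420x560 float32, m along the optical axis (not along the pixel's ray), 0 where there is no reading), "K" (3x3 intrinsics, pixels), "R" (3x3) and "t" (3): a world point X has camera coordinates R X + t. Camera axes: x right, y down, z forward; pixel columns grow to the right and rows downward; lengths in m; the calibration is good to about 2 mm. The wrist camera is an equidistant fisheye: a pixel r from the principal point sees the ray r / f radians off the axis. A picture is of the moment at which its call begins.
- ctrl.sign_off(): hands the job in; it is judged then, once.
The state is a dict: "clock": time; "joint_positions": joint angles; "qvel": joint speeds; "effort": joint torques, N m; "tool_pos": TCP position; "tool_rot": TCP orientation; "force": force on the tool from outside, world axes, zero at the start; "ft_torque": the same for the moment, N m; "width": opening from 0.0 (shut) to 1.0 (fully open); "finger_force": force on a finger pad.
Only numpy, scipy, OpenCV 4.12 (cv2) and the standard library are available. Lean on these libraries where they do the work, as an engineer would, in place of code of your own. Each camera call takes 0.05 s, during which the arm holds its last target. There are 200 camera calls.

TASK

Take the red guard pin from the wooden rack and push it fully home into the red-framed terminal opening on top of the battery pack, so that nothing can short it. Then, as a third hand for a colleague who will screw the end strap on, push the pack along the jig squarely against the orange sprung stop until the stop's black pointer bar stands in the green band, never pushing it near the end of its travel, with the pack flat on the jig plate and roughly centred on the stop. Finish while still holding it there with that steady push - do not let go - and leave everything else on the bench where it is.

Things in the scene. Friction and masses are not known exactly. Their poses are not given: they have to be found in the camera images.
- jig: Fixed aluminium jig plate, 150 mm (x) by 330 mm (y -160 to +170), 10 mm thick, at varied place and yaw. Origin on the table, z up. The stop is pushed along its +y. Behind the stop (y 102 to 160, x -42 to 42) a grey spring housing, top 58 mm above the table, bears a white scale with a green band and, beyond, a red one. Else only the pack stands on the plate.
- stop (a joint): Travel in m of the orange sprung stop along the jig's +y: 0 at rest, 0.025 fully in. Spring 900 N/m, no preload (0.012 m takes about 11 N), so the travel shows the push. The pointer bar's middle is in the green band (8 mm wide) from 0.008 to 0.016 m (best 0.012); keep it below 0.022 at all times.
- stop_face (a point): Middle of the front face (towards the jig's -y) of the orange stop plate, 36 mm above the table; moves with the stop, axes as the jig's; at rest at jig x 0, y +60 mm. The plate is 90 mm wide (x), 12 mm thick, from 12 to 60 mm above the table. A thin black pointer with a 44 mm cross bar (63 mm behind the front face) reaches back from its top over the scale.
- pack: Loose battery pack, ten blue upright cells between black frames: 44 mm wide (x), 104 mm long (y), 70 mm high, about 0.5 kg, flat sides. Origin: centre of its underside, on the jig plate (10 mm above the table). Its +y end faces the stop; starts 30 to 75 mm short of it, up to 15 mm off centre, 0.2 rad askew. May be pinched across its width or pushed on its rear end.
- terminal (a point): Centre of the mouth of the terminal opening, in the pack's top face, 34 mm towards the pack's +y (stop) end from its centre: round hole 9.8 mm across, 20 mm deep, straight down, with a 26 by 23 mm red frame around it. Axes as the pack's.
- pack_front (a point): Middle of the pack's front (+y) end face, 35 mm above its underside: this face meets the stop.
- rack: Fixed pale wooden rack block, 50 mm (x) by 140 mm (y), 30 mm high, with two through holes 11 mm across at y -38 and +38 mm that hold the pins upright; which pin is in which hole varies. Origin: centre of its underside.
- red_pin: The red guard pin, upright in the rack: brass shaft 8 mm diameter and 18 mm long with a chamfered tip, below a red round head 16 mm diameter and 32 mm tall to grip. Origin: tip of the shaft; z up along the pin. Its top lies 50 mm above its origin. 30 g. In the rack the head rests on the block.
- red_pin_collar (a point): Underside centre of the red pin's head, 18 mm above its tip; it lies on the pack's top face at the opening when the pin is fully home.
- grey_pin: Spare pin of the same shape with a grey head, in the rack's other hole, 76 mm from the red one; leave it. Origin: tip of its shaft.
- meter: Yellow hand meter lying flat beyond the jig, 75 by 150 by 32 mm; leave it. Origin: underside centre.
- beaker: Red open plastic beaker, 72 mm across, 120 mm high, on the left; leave it. Origin: underside centre.
- tape: Roll of clear tape lying flat, 100 mm across, 24 mm high; leave it. Origin: underside centre.
- driver: Screwdriver with green handle lying beyond the jig; leave it. Origin: underside, near its middle.
- cell_a: Single blue cell standing upright, 18 mm across, 65 mm high, on the right; leave it. Origin: underside centre.
- cell_b: A second such cell standing upright near the first; leave it. Origin: underside centre.
Mind the look-alikes: they are no part of the job. Leave any purple or turquoise look-alike of the pack alone.

How it is judged:
On the way, in this order (a step that is already met when the one before it is completed fails the run):
1. the red pin is fully home in the pack's terminal opening (horizontal distance between red_pin_collar and terminal below 0.004 m and z of red_pin_collar in the frame of terminal between -0.004 and 0.004 m and angle between the z axis of red_pin and the z axis of pack, either way round below 0.15 rad), for 0.2 s.
2. with the pin home, the pack presses the stop with the pointer in the green band, steadily for a second (horizontal distance between red_pin_collar and terminal below 0.004 m and z of red_pin_collar in the frame of terminal below 0.004 m and value of joint stop between 0.008 and 0.016 m and contact force between pack and stop between 5.5 and 18 N), for 1 s.
At the end, for the whole second after the job is handed in: Red pin home in the opening (4 mm, 0.15 rad). Robot holds the pack flat on the jig (4 mm, 0.06 rad), square to the stop (0.07 rad), within 25 mm of its middle, still, pressing the stop to 8 to 16 mm travel (contact 5.5 to 18 N); the robot touches the pack, not the stop (all of step 2 and z of red_pin_collar in the frame of terminal above -0.004 m and angle between the z axis of red_pin and the z axis of pack, either way round below 0.15 rad and angle between the y axis of pack and the y axis of jig, either way round below 0.07 rad and angle between pack's own z axis and vertical below 0.06 rad and z of pack in the frame of jig below 0.014 m and x of pack in the frame of jig between -0.025 and 0.025 m and contact force between any of the fingers, the arm and pack above 3 N and contact force between each of the fingers, the arm and stop below 0.5 N and linear speed of pack below 0.02 m/s); the arm keeps its last pose, push and grip.
It fails at once if the stop is pushed to the end of its travel (over 22 mm) (value of joint stop above 0.022 m).
It fails at once if the pack is tipped over 0.3 rad (angle between pack's own z axis and vertical above 0.3 rad).
It fails at once if something else on the bench (grey pin, meter, beaker, tape, screwdriver, single cells) is moved over 30 mm (distance of any of grey_pin, meter, beaker, tape, driver, cell_a, cell_b from where it was at the start of the episode above 0.03 m).
It also fails if it takes over 58 s, if anything falls off the work surface, if the arm or the gripper's body presses on something with over 40 N, if the wrist force passes 120 N, or if a joint passes its speed limit or range.

## Working session

There is one attempt and no reset: what is moved stays moved. The work goes in short steps, Python scripts to look and compute and a tool call to move; the robot and the scene stay as the last step left them, time stands still between calls to the robot, and variables do not carry over. Pictures are saved under pics/ and viewed, at most 10 in all, crops included, and the job is handed in when it is done.

Besides the shell and the picture viewer there is one more tool, called in YAML: its name, and indented under it one key for each argument. send_rows: Moves the arm, as the interface text tells. Scaled input: -1 to 1 covers 400 mm each way for a shift and 0.5 rad each way for a turn. Its arguments: {"type":"object","properties":{"motion":{"type":"array","items":{"type":"array","items":{"type":"number","minimum":-1,"maximum":1}}},"squeeze":{"type":"number"}},"required":["motion"]}

```bash
mkdir -p pics; cat > h.py <<'E'
import numpy as np,cv2
from bench import ctrl
from scipy.spatial.transform import Rotation as Ro
def px2w(f,u,v,z=None,d=None):
    K,R,t=f["K"],np.array(f["R"]),np.array(f["t"])
    r=np.linalg.inv(K)@np.array([u,v,1.]); c=-R.T@t; w=R.T@r
    if z is not None: return c+w*(z-c[2])/w[2]
    if d is None: d=f["range_z"][int(round(v)),int(round(u))]
    return c+w*d
def save(n,im): cv2.imwrite("pics/"+n,im[:,:,::-1])
E
python3 - <<'E'
from h import *
import pickle
F={n:ctrl.grab_frame(n) for n in("scene","side","wrist")}
pickle.dump(F,open("f0.pkl","wb"))
save("a_scene.png",F["scene"]["image"]);save("a_side.png",F["side"]["image"])
print(ctrl.state(),ctrl.grip_point_offset)
for n in F: print(n,F[n]["K"],-np.array(F[n]["R"]).T@F[n]["t"],np.array(F[n]["R"]).round(3).tolist())
E
```

```text
{'clock': 0.15, 'joint_positions': array([ 9.55526882e-01,  2.07254434e-01,  1.54265234e+00, -2.27876369e-06,
        1.39350056e+00, -1.50508063e-01]), 'qvel': array([ 0.00014632, -0.00205585, -0.0047121 ,  0.0016118 , -0.00241234,
        0.00088456]), 'effort': array([ 2.52359149e-05, -3.83508790e+01, -2.92037326e+01, -2.44540142e-04,
        6.61257727e-03,  5.50929649e-07]), 'tool_pos': array([0.25738611, 0.5135073 , 0.23036278]), 'tool_rot': array([-7.23336157e-01, -3.05649079e+00,  2.64483337e-03]), 'force': array([0.13699396, 0.95195921, 0.00664603]), 'ft_torque': array([-0.02194064,  0.01612692,  0.05253512]), 'finger_force': 0.0, 'width': 0.994322170753566} 0.0187
scene [[433.16926712   0.         284.11848053]
 [  0.         433.16926712 210.85743009]
 [  0.           0.           1.        ]] [1.2673436  0.28553051 0.76195007] [[-0.379, 0.925, 0.006], [0.598, 0.25, -0.762], [-0.706, -0.285, -0.648]]
side [[407.93454105   0.         278.74202807]
 [  0.         407.93454105 206.65290261]
 [  0.           0.           1.        ]] [ 0.16341746 -0.63192985  0.77879133] [[0.845, -0.535, 0.001], [-0.373, -0.589, -0.717], [0.384, 0.605, -0.697]]
wrist [[325.1922621    0.         276.87478121]
 [  0.         325.1922621  211.93755667]
 [  0.           0.           1.        ]] [0.18213904 0.55254509 0.37335532] [[0.448, 0.894, -0.001], [0.845, -0.423, 0.327], [0.291, -0.147, -0.945]]
```

View pics/a_scene.png

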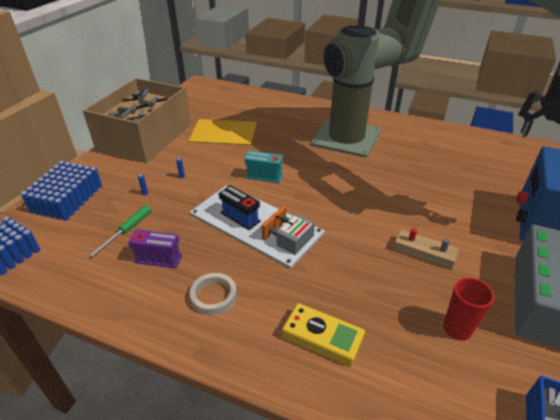

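View pics/a_side.png

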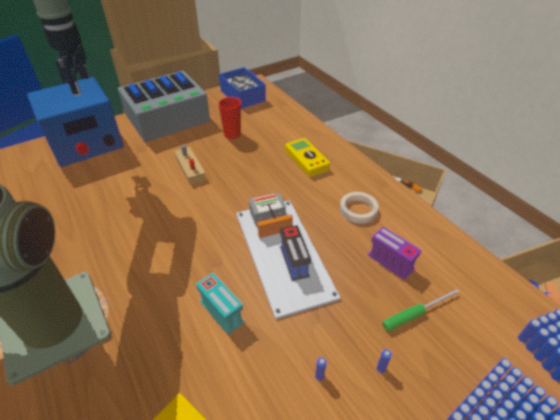

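Scene view: the red pin head is at (413,234) in the wooden rack and the grey pin at (445,244). The blue pack on the jig is at (240,207), with orange stop (275,225).

Look-alikes:
- **Pin:** grey pin (445,244) and beaker (468,308).
- **Pack:** turquoise (265,165) and purple (155,247).

I choose the red head in the rack and the blue pack on the jig. Next is one close crop to check this.

```bash
python3 - <<'E'
from h import *
import pickle
F=pickle.load(open("f0.pkl","rb"))
a,b=F["scene"]["image"],F["side"]["image"]
def c(im,u,v,w,h,s): return cv2.resize(im[v:v+h,u:u+w],None,fx=s,fy=s,interpolation=cv2.INTER_CUBIC)
# left col: jigs x4 (100x75) ; 
t=np.hstack([c(a,210,180,100,75,4),c(b,240,185,100,75,4)])
l=np.hstack([c(a,385,220,80,60,5),c(b,150,135,80,60,5)])
save("b.png",np.vstack([t,l]))
E
```

```text
(no output)
```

View pics/b.png

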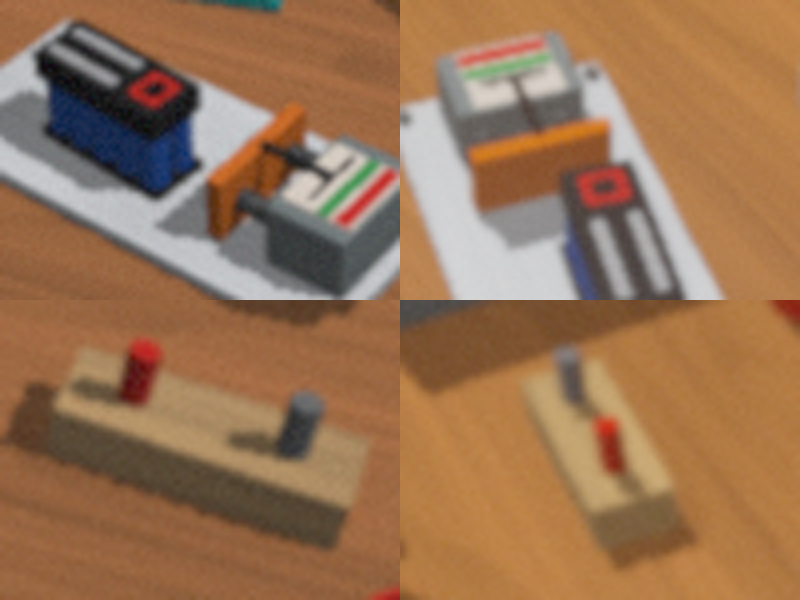

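```bash
cat >> h.py <<'E'
def tri(f1,p1,f2,p2):
    A=[];b=[]
    for f,p in((f1,p1),(f2,p2)):
        c=px2w(f,*p,d=0); w=px2w(f,*p,d=1)-c; w/=np.linalg.norm(w); M=np.eye(3)-np.outer(w,w); A.append(M); b.append(M@c)
    x=np.linalg.lstsq(np.vstack(A),np.hstack(b),rcond=None)[0]
    return x
E
python3 - <<'E'
from h import *
import pickle
F=pickle.load(open("f0.pkl","rb")); a,b=F["scene"],F["side"]
S=lambda u,v:(210+u/4-.4,180+v/4-.4)
D=lambda u,v:(240+(u-400)/4-.4,185+v/4-.4)
s=lambda u,v:(385+u/5-.4,220+(v-300)/5-.4)
d=lambda u,v:(150+(u-400)/5-.4,135+(v-300)/5-.4)
T={"red":(s(144,350),d(607,426)),"grey":(s(305,399),d(567,352)),"term":(S(153,91),D(604,187)),
"stopR":(S(208,178),D(470,152)),"stopL":(S(300,105),D(609,122)),"bar":(S(331,176),D(520,80)),
"packfl":(S(198,95),D(632,163)),"packfr":(S(160,128),D(560,175)),
"green_c":(S(355,188),D(507,68))}
for k,(p,q) in T.items(): print(k,tri(a,p,b,q).round(4), px2w(a,*p).round(4),px2w(b,*q).round(4))
# pack top by depth: points with z 0.07..0.09 near
for n,f in F.items():
    if n=="wrist":continue
    v,u=np.mgrid[:420,:560]; K=f["K"];Z=f["range_z"]
    P=np.stack([(u-K[0,2])/K[0,0]*Z,(v-K[1,2])/K[1,1]*Z,Z],-1); W=(P-np.array(f["t"]))@np.array(f["R"])
    t=tri(a,T["term"][0],b,T["term"][1])
    m=(Z>0)&(abs(W[...,2]-.08)<.006)&(np.hypot(W[...,0]-t[0],W[...,1]-t[1])<.12)
    m=cv2.erode(m.astype(np.uint8),np.ones((2,2)))
    n_,lab,st,_=cv2.connectedComponentsWithStats(m); i=1+st[1:,4].argmax()
    Q=W[lab==i]; r=cv2.minAreaRect(Q[:,:2].astype(np.float32)*1000); print(n,r,Q[:,2].mean(),len(Q), cv2.PCACompute(Q[:,:2].astype(np.float32),mean=None))
E
```

```text
red [0.4494 0.287  0.0614] [0.4507 0.2872 0.0628] [0.4488 0.2844 0.063 ]
grey [0.4573 0.3618 0.0642] [0.4536 0.3621 0.0611] [0.4588 0.3669 0.0605]
term [ 0.5281 -0.11    0.0798] [ 0.5266 -0.1114  0.078 ] [ 0.5297 -0.1068  0.0761]
stopR [ 0.5134 -0.0448  0.039 ] [ 0.5695 -0.0547  0.0605] [ 0.4849 -0.0279  0.0606]
stopL [ 0.5426 -0.0391  0.086 ] [ 0.4852 -0.0293  0.0612] [ 0.5988 -0.0111  0.0104]
bar [0.5422 0.0118 0.061 ] [0.5424 0.0142 0.0635] [0.5437 0.0102 0.06  ]
packfl [ 0.5415 -0.0906  0.085 ] [ 0.5155 -0.0858  0.0745] [ 0.5922 -0.048   0.0078]
packfr [ 0.5276 -0.0904  0.0636] [ 0.5465 -0.0975  0.0679] [ 0.5106 -0.0892  0.0813]
green_c [0.5428 0.0281 0.0578] [0.5451 0.0307 0.0618] [0.542  0.0233 0.0609]
scene ((520.4063720703125, -138.57815551757812), (100.69225311279297, 42.810123443603516), 73.06639099121094) 0.08137235263775128 452 (array([[ 0.5223372 , -0.13675635]], dtype=float32), array([[ 0.2858472,  0.9582752],
       [ 0.9582752, -0.2858472]], dtype=float32))
side ((516.2972412109375, -143.44418334960938), (104.0899658203125, 42.80776596069336), 71.92887878417969) 0.08017156760312655 635 (array([[ 0.5149486 , -0.14716485]], dtype=float32), array([[ 0.29572105,  0.9552744 ],
       [ 0.9552744 , -0.29572105]], dtype=float32))
```

```bash
cat >> h.py <<'E'
def plan(pos,ydir,first_turn=True):
    "tool-down goal: TCP pos, tool y along ydir (deg, mod 180). Prints total turn (norm units) and shift (in turned frame, norm units)"
    s=ctrl.state(); R=Ro.from_rotvec(s["tool_rot"]).as_matrix()
    best=None
    for k in(0,180):
        y=np.radians(ydir+k); Y=np.array([np.cos(y),np.sin(y),0]); Z=np.array([0,0,-1.]); G=np.c_[np.cross(Y,Z),Y,Z]
        rv=Ro.from_matrix(R.T@G).as_rotvec()
        if best is None or np.linalg.norm(rv)<np.linalg.norm(best[0]): best=(rv,G)
    rv,G=best; d=np.array(pos)-s["tool_pos"]
    print("y now deg",np.degrees(np.arctan2(R[1,1],R[0,1])).round(2),"turn units",(rv/.5).round(4),"shift units, turned frame",(G.T@d/.4).round(4),"in present frame",(R.T@d/.4).round(4),"q6",s["joint_positions"][5].round(3))
E
python3 - <<'E'
from h import *
plan([.450,.287,.16],0)
plan([.450,.287,.16],20)
E
```

```text
y now deg 63.37 turn units [-3.5000e-03  1.5000e-03  2.2121e+00] shift units, turned frame [-0.5663  0.4815  0.1759] in present frame [-0.6843 -0.2901  0.1762] q6 -0.151
y now deg 63.37 turn units [-3.6000e-03  8.0000e-04  1.5139e+00] shift units, turned frame [-0.6968  0.2588  0.1759] in present frame [-0.6843 -0.2901  0.1762] q6 -0.151
```

send_rows:
  motion:
    - [1,-0.0855,-0.0363,0.022,0,0,0]
    - [1,-0.0855,-0.0363,0.022,0,0,0]
    - [1,-0.0855,-0.0363,0.022,0,0,0]
    - [1,-0.0855,-0.0363,0.022,0,0,0]
    - [1,-0.0855,-0.0363,0.022,0,0,0]
    - [1,-0.0855,-0.0363,0.022,0,0,0]
    - [1,-0.0855,-0.0363,0.022,0,0,0]
    - [1,-0.0855,-0.0363,0.022,0,0,0]
    - [1,0,0,0,0,0,0.277]
    - [1,0,0,0,0,0,0.277]
    - [1,0,0,0,0,0,0.277]
    - [1,0,0,0,0,0,0.277]

```text
clock: 1.35
tool_pos: [0.4501, 0.2871, 0.1604]
tool_rot: [-1.54, -2.737, 0.001]
force: [-0.0, 0.7, 0.4]
width: 1.001
finger_force: 0.0
```

send_rows:
  motion:
    - [1,0,0,0,0,0,0.277]
    - [1,0,0,0,0,0,0.277]
    - [1,0,0,0,0,0,0.277]
    - [1,0,0,0,0,0,0.277]
    - [1,0,0,0,0,0,0]
    - [1,0,0,0,0,0,0]

```text
clock: 1.95
tool_pos: [0.4501, 0.2874, 0.1606]
tool_rot: [-2.22, -2.222, 0.001]
force: [0.1, -0.5, 0.1]
width: 0.999
finger_force: 0.0
```

```bash
python3 - <<'E'
from h import *
import pickle
f=ctrl.grab_frame("wrist"); pickle.dump(f,open("w1.pkl","wb")); save("c_w.png",f["image"])
s=ctrl.state(); print(s["tool_pos"],s["clock"]); plan([.450,.287,.16],0)
E
```

```text
[0.45009356 0.28745814 0.16068415] 2.0
y now deg 0.02 turn units [-0.0008  0.0004  0.0008] shift units, turned frame [-0.0011 -0.0002  0.0017] in present frame [-0.0011 -0.0002  0.0017] q6 0.406
```

View pics/c_w.png

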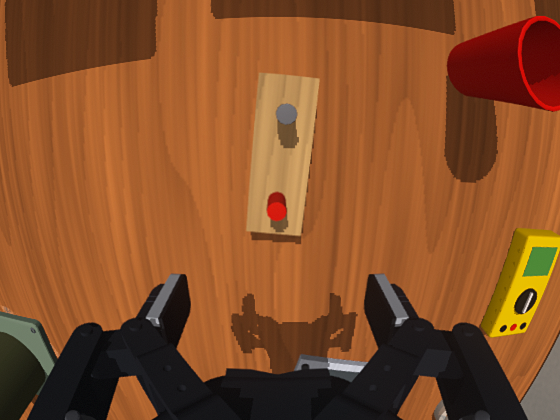

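Wrist view: red head top at (277,212), grey at (286,113), rack between them. Next I measure with the fisheye model.

```bash
cat >> h.py <<'E'
def fish(f,u,v,z):
    K=f["K"];R=np.array(f["R"]);c=-R.T@f["t"]
    d=np.array([u-K[0,2],v-K[1,2]]); r=np.hypot(*d); th=r/K[0,0]; e=d/max(r,1e-9)
    w=R.T@np.array([*(np.sin(th)*e),np.cos(th)]); return c+w*(z-c[2])/w[2]
def redc(f,box):
    im=f["image"].astype(int); u0,v0,u1,v1=box; s=im[v0:v1,u0:u1]
    m=((s[...,0]>190)&(s[...,1]<50)&(s[...,2]<60)).astype(np.uint8); (c,r)=cv2.minEnclosingCircle(cv2.findNonZero(m)); return c[0]+u0,c[1]+v0,r
E
python3 - <<'E'
from h import *
import pickle
f=pickle.load(open("w1.pkl","rb"))
print("cam",-np.array(f["R"]).T@f["t"])
c=redc(f,(255,180,300,235));print(c,f["image"][212,277],f["image"][198,277])
print(fish(f,277,211.5,.062),fish(f,286,113.5,.062))
E
```

```text
cam [0.45015785 0.37293225 0.30372563]
(276.0714282989502, 211.11224555969238, 9.314196586608887) [212  27  14] [147  27  16]
[0.45023505 0.28979517 0.062     ] [0.45676237 0.36572694 0.062     ]
```

send_rows:
  motion:
    - [0.6,0.005,0,0.1,0,0,0]
    - [0.6,0,0,0.1,0,0,0]
    - [0.6,0,0,0.07,0,0,0]
    - [0.6,0,0,0.043,0,0,0]
    - [0.6,0,0,0,0,0,0]
    - [0,0,0,0,0,0,0]
    - [0,0,0,0,0,0,0]
    - [0,0,0,0,0,0,0]
    - [0,0,0,0,0,0,0]
    - [0,0,0,0,0,0,0]
    - [0,0,0,0,0,0,0]
  squeeze: 40

```text
clock: 3.1
tool_pos: [0.4514, 0.2902, 0.0375]
tool_rot: [2.223, 2.219, 0.004]
force: [-1.6, -0.0, 6.7]
width: 0.173
finger_force: 39.1
```

send_rows:
  motion:
    - [0,0,0,-0.04,0,0,0]
    - [0,0,0,-0.08,0,0,0]
    - [0,0,0,-0.1,0,0,0]
    - [0,0,0,-0.1,0,0,0]
    - [0,0,0,-0.05,0,0,0]
    - [0,0,0,0,0,0,0]
    - [0,0,0,0,0,0,0]

```text
clock: 3.8
tool_pos: [0.4502, 0.2894, 0.1836]
tool_rot: [2.223, 2.219, 0.001]
force: [-0.2, 0.6, -0.3]
width: 0.171
finger_force: 39.1
```

```bash
python3 - <<'E'
from h import *
plan([.528,-.16,.20],-17)
E
```

```text
y now deg -0.11 turn units [ 1.100e-03 -5.000e-04  5.896e-01] shift units, turned frame [-1.0176  0.5146 -0.0409] in present frame [-1.1232  0.1968 -0.041 ] q6 0.412
```

send_rows:
  motion:
    - [0,0,0,0,0,0,0.2]
    - [0,0,0,0,0,0,0.2]
    - [0,0,0,0,0,0,0.19]
    - [0,-0.09,0.048,0.0035,0,0,0]
    - [0,-0.09,0.048,0.0035,0,0,0]
    - [0,-0.09,0.048,0.0035,0,0,0]
    - [0,-0.09,0.048,0.0035,0,0,0]
    - [0,-0.09,0.048,0.0035,0,0,0]
    - [0,-0.09,0.048,0.0035,0,0,0]
    - [0,-0.09,0.048,0.0035,0,0,0]
    - [0,-0.09,0.048,0.0035,0,0,0]
    - [0,-0.09,0.048,0.0035,0,0,0]

```text
clock: 5.0
tool_pos: [0.519, -0.072, 0.1683]
tool_rot: [-2.523, -1.866, 0.004]
force: [-1.2, 0.1, -0.4]
width: 0.169
finger_force: 39.1
```

send_rows:
  motion:
    - [0,-0.087,0.046,0.0035,0,0,0]
    - [0,0,0,0,0,0,0]
    - [0,0,0,0,0,0,0]
    - [0,0,0,0,0,0,0]

```text
clock: 5.4
tool_pos: [0.5268, -0.1084, 0.1679]
tool_rot: [-2.523, -1.867, 0.003]
force: [-0.2, -0.8, 0.4]
width: 0.168
finger_force: 39.1
```

```bash
python3 - <<'E'
from h import *
import pickle
f=ctrl.grab_frame("wrist"); s=ctrl.state(); pickle.dump((f,s),open("w2.pkl","wb")); save("d_w.png",cv2.resize(f["image"],(800,600),interpolation=cv2.INTER_CUBIC))
print(s["tool_pos"],s["clock"]); plan([.528,-.11,.17],-17)
E
```

```text
[ 0.52710351 -0.10814391  0.1683941 ] 5.45
y now deg -16.95 turn units [-0.0054 -0.001   0.0019] shift units, turned frame [-0.0038  0.0035 -0.004 ] in present frame [-0.0038  0.0035 -0.004 ] q6 -0.068
```

View pics/d_w.png

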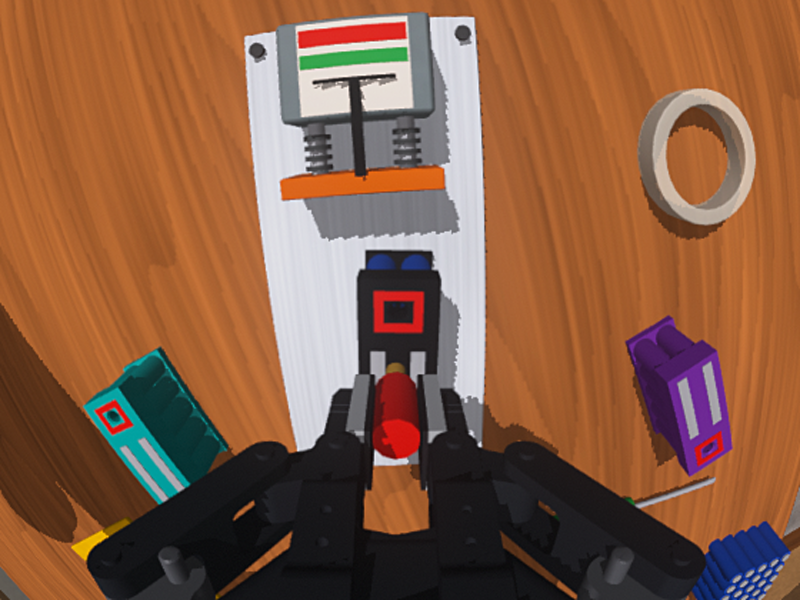

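Wrist view (800x600): terminal centre near (398,312), red pin held upright with its tip at (397,366), stop plate at (362,182), pointer bar at (354,79) with the green band beyond. Next I enlarge the pin and terminal.

```bash
python3 - <<'E'
from h import *
import pickle
f,s=pickle.load(open("w2.pkl","rb"))
save("e.png",cv2.resize(f["image"][175:325,220:340],None,fx=4,fy=4,interpolation=cv2.INTER_CUBIC))
E
```

```text
(no output)
```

View pics/e.png

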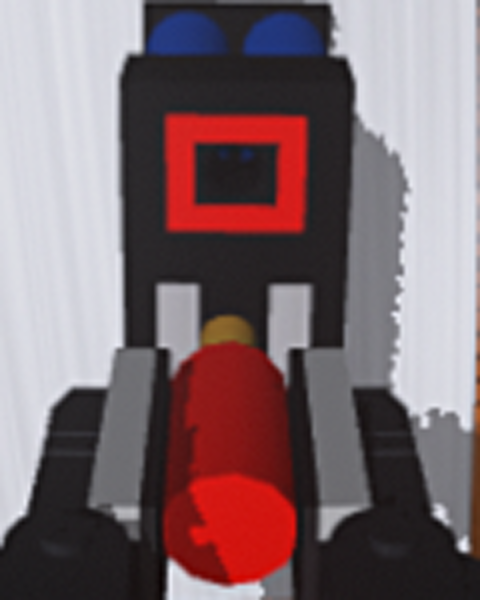

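```bash
python3 - <<'E'
from h import *
import pickle
f,s=pickle.load(open("w2.pkl","rb"))
R=Ro.from_rotvec(s["tool_rot"]).as_matrix(); T=s["tool_pos"]; c=-np.array(f["R"]).T@f["t"]
p=lambda u,v:(220+u/4-.375,175+v/4-.375)
t=fish(f,*p(236,173),.08); print("term",t,"in tool",(R.T@(t-T)).round(4),R[:,2])
for k in [(165,114),(307,114),(305,232),(165,232)]: print(fish(f,*p(*k),.08).round(4))
for z in(.188,.193): 
    h=fish(f,*p(230,528),z); print("head",h,"in tool",(R.T@(h-T)).round(4),"dist",np.linalg.norm(h-c))
    l,r=fish(f,*p(163,528),z),fish(f,*p(297,528),z);print("dia",np.linalg.norm(l-r))
# brass front edge at tip: radius 8/2 (chamfer)
for z in(.138,.1425,.147):
    h=fish(f,*p(228,315),z); print("tip front",z,(R.T@(h-T)).round(4))
# pack front top edge, jig edges, stop
a,b=fish(f,*p(122,58),.08),fish(f,*p(353,58),.08);print("front edge",a,b,np.degrees(np.arctan2(*(b-a)[1::-1])))
q=lambda u,v:(u*.7-.15,v*.7-.15)
a,b=fish(f,*q(281,182),.06),fish(f,*q(444,170),.06);print("stop top edge",a,b,np.linalg.norm(a-b),np.degrees(np.arctan2(*(b-a)[1::-1])), (a+b)/2)
a,b=fish(f,*q(314,80),.061),fish(f,*q(396,76),.061);print("bar",(a+b)/2,np.degrees(np.arctan2(*(b-a)[1::-1])))
for k in[(251,110),(262,220),(478,60),(484,220),(484,330)]: print("jig edge",fish(f,*q(*k),.01).round(4))
E
```

```text
term [ 0.52780563 -0.10762022  0.08      ] in tool [0.0007 0.0008 0.0884] [-0.00244001  0.00125574 -0.99999623]
[ 0.5185 -0.0926  0.08  ]
[ 0.5439 -0.1003  0.08  ]
[ 0.537  -0.1231  0.08  ]
[ 0.5112 -0.1152  0.08  ]
head [ 0.52585529 -0.11127448  0.188     ] in tool [-0.0033 -0.0003 -0.0196] dist 0.15155285237487454
dia 0.01540862597938428
head [ 0.5269187  -0.10784391  0.193     ] in tool [ 0.0002 -0.0003 -0.0246] dist 0.14539658206392722
dia 0.014782707923980497
tip front 0.138 [-0.0005 -0.0007  0.0304]
tip front 0.1425 [ 0.0017 -0.0006  0.0259]
tip front 0.147 [ 0.0039 -0.0006  0.0214]
front edge [ 0.51426421 -0.07995174  0.08      ] [ 0.55498126 -0.09233511  0.08      ] -16.91620443605178
stop top edge [ 0.48625638 -0.02408108  0.06      ] [ 0.57255546 -0.04477121  0.06      ] 0.08874464969770661 -13.48213947158347 [ 0.52940592 -0.03442614  0.06      ]
bar [0.54191871 0.01712936 0.061     ] -15.732621132586624
jig edge [0.4692 0.0292 0.01  ]
jig edge [ 0.452  -0.0433  0.01  ]
jig edge [0.6185 0.0155 0.01  ]
jig edge [ 0.5932 -0.0873  0.01  ]
jig edge [ 0.5745 -0.1632  0.01  ]
```

```bash
python3 - <<'E'
from h import *
import pickle
from scipy.optimize import least_squares
f,s=pickle.load(open("w2.pkl","rb"))
R=Ro.from_rotvec(s["tool_rot"]).as_matrix(); T=s["tool_pos"];K=f["K"]
p=lambda u,v:np.array((220+u/4-.375,175+v/4-.375))
def proj(P):
    X=np.array(f["R"])@(T+R@P)+f["t"]; th=np.arctan2(np.hypot(X[0],X[1]),X[2]); e=X[:2]/np.hypot(X[0],X[1]); return np.array([K[0,2],K[1,2]])+th*K[0,0]*e
def mod(q):
    x,y,h,a=q # collar at tool z=h, tilt a
    o=np.array([x,y,h]); ax=np.array([np.sin(a),0,-np.cos(a)]); xx=np.array([np.cos(a),0,np.sin(a)]); yy=np.array([0,1,0])
    return [proj(o+xx*.008)[1],proj(o-ax*.018+xx*.0033)[1],proj(o+ax*.032+xx*.008)[1],proj(o+ax*.032-xx*.008)[1],proj(o+ax*.032+yy*.008)[0],proj(o+ax*.032-yy*.008)[0]]
obs=[p(0,344)[1],p(0,315)[1],p(0,473)[1],p(0,583)[1],p(297,0)[0],p(163,0)[0]]
for fixa in(True,False):
    g=(lambda q:(np.array(mod([*q[:3],0 if fixa else q[3]]))-obs))
    r=least_squares(g,[0,0,.0075,0],x_scale=[1e-3,1e-3,1e-3,1e-2]); print(r.x.round(4),(r.fun*4).round(1))
E
```

```text
[-0.0051 -0.0003  0.0145  0.    ] [-0.1  1.1 -0.1 -0.6  1.4 -1.4]
[-0.0054 -0.0003  0.0153 -0.0069] [-0.2  0.3  0.8 -1.   0.9 -0.9]
```

```bash
python3 - <<'E'
from h import *
import pickle
f,s=pickle.load(open("w2.pkl","rb"))
R=Ro.from_rotvec(s["tool_rot"]).as_matrix(); T=s["tool_pos"]
def fd(f,u,v):
    K=f["K"];Rc=np.array(f["R"]);d=np.array([u-K[0,2],v-K[1,2]]);r=np.hypot(*d);th=r/K[0,0];e=d/r
    u,v=int(round(u)),int(round(v)); Z=np.median(f["range_z"][v-1:v+2,u-1:u+2]); return Rc.T@(Z*np.array([*(np.tan(th)*e),1])-f["t"])
for n,(u,v) in dict(head=(281,309),head2=(276,301),padL=(248,285),packtop=(279,240),termframe=(300,225),jig=(240,215)).items():
    P=fd(f,u,v); print(n,P.round(4),(R.T@(P-T)).round(4))
f1=pickle.load(open("w1.pkl","rb")); print("rack head",fd(f1,277,212).round(4),"racktop",fd(f1,276,165).round(4))
G={n:ctrl.grab_frame(n) for n in("scene","side")}; pickle.dump((G,ctrl.state()),open("g.pkl","wb"))
for n,f in G.items():
    v,u=np.mgrid[:420,:560]; im=f["image"].astype(int); Z=f["range_z"];K=f["K"]
    P=np.stack([(u-K[0,2])/K[0,0]*Z,(v-K[1,2])/K[1,1]*Z,Z],-1); W=(P-np.array(f["t"]))@np.array(f["R"])
    m=(Z>0)&(im[...,0]>110)&(im[...,1]<60)&(im[...,2]<60)&(np.hypot(W[...,0]-T[0],W[...,1]-T[1])<.04)&(W[...,2]>.11)
    print(n,m.sum(),W[m].min(0).round(4) if m.any() else 0,W[m].max(0).round(4) if m.any() else 0,np.c_[u[m],v[m]].min(0),np.c_[u[m],v[m]].max(0))
x=np.hstack([cv2.resize(G["scene"]["image"][150:225,200:280],None,fx=5,fy=5,interpolation=cv2.INTER_CUBIC),cv2.resize(G["side"]["image"][175:250,255:335],None,fx=5,fy=5,interpolation=cv2.INTER_CUBIC)]); save("g.png",x)
E
```

```text
head [ 0.5282 -0.1096  0.193 ] [-0.0011  0.0014 -0.0246]
head2 [ 0.5273 -0.1048  0.1929] [ 0.0032 -0.0008 -0.0245]
padL [ 0.5185 -0.0932  0.1935] [ 0.0118 -0.0127 -0.0251]
packtop [ 0.5228 -0.1252  0.0801] [-0.0176  0.0011  0.0883]
termframe [ 0.5418 -0.1177  0.0806] [-0.0049  0.017   0.0878]
jig [ 0.4849 -0.1181  0.0101] [-0.0219 -0.0371  0.1584]
rack head [0.4502 0.2895 0.0624] racktop [0.4494 0.3209 0.0306]
scene 16 [ 0.5249 -0.1044  0.1651] [ 0.5391 -0.0991  0.1955] [248 164] [249 176]
side 50 [ 0.5203 -0.1186  0.1684] [ 0.5336 -0.1099  0.1973] [291 194] [295 206]
```

View pics/g.png

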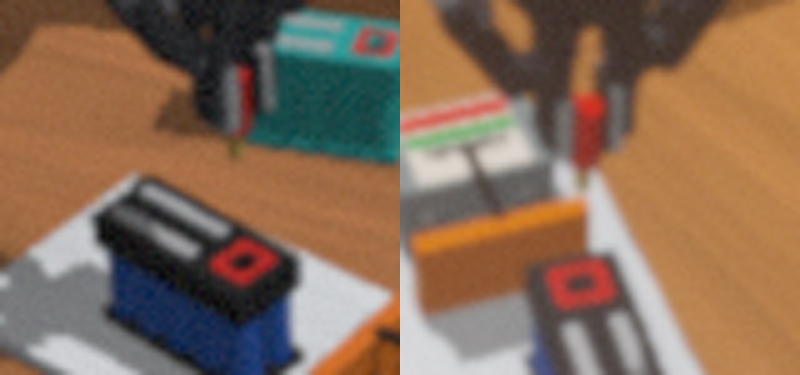

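send_rows:
  motion:
    - [0,0.0025,0.003,0.06,0,0,0]
    - [0,0,0,0.05,0,0,0]
    - [0,0,0,0.025,0,0,0]
    - [0,0,0,0,0,0,0]
    - [0,0,0,0,0,0,0]
    - [0,0,0,0,0,0,0]

```text
clock: 6.15
tool_pos: [0.5305, -0.1091, 0.117]
tool_rot: [2.524, 1.867, 0.002]
force: [0.4, -0.6, -0.2]
width: 0.169
finger_force: 39.1
```

```bash
python3 - <<'E'
from h import *
import pickle
f=ctrl.grab_frame("wrist"); s=ctrl.state(); pickle.dump((f,s),open("w3.pkl","wb")); save("h.png",cv2.resize(f["image"][215:325,220:340],None,fx=5,fy=5,interpolation=cv2.INTER_CUBIC))
print(s["tool_pos"],s["clock"],s["force"])
E
```

```text
[ 0.53055807 -0.10919815  0.11703602] 6.2 [-0.05049517  0.52251265 -0.30623253]
```

View pics/h.png

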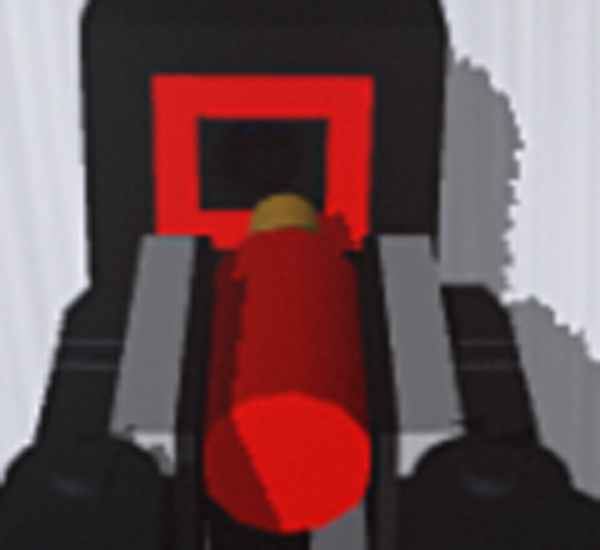

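```bash
python3 - <<'E'
from h import *
import pickle
from scipy.optimize import least_squares
f,s=pickle.load(open("w3.pkl","rb"))
R=Ro.from_rotvec(s["tool_rot"]).as_matrix(); T=s["tool_pos"];K=f["K"]
p=lambda u,v:np.array((220+u/5-.4,215+v/5-.4))
tl=lambda u,v,z:(R.T@(fish(f,*p(u,v),z)-T)).round(4)
print("term hole corners",[tl(*k,.08)[:2] for k in[(198,118),(328,118),(328,210),(198,210)]],"frame top",tl(152,75,.08),tl(373,75,.08))
for h in(.0075,.011,.0145): print(h,"tip front",tl(285,194,T[2]-h-.018),"collar front",tl(285,230,T[2]-h),"headtop",tl(288,463,T[2]-h+.032))
E
```

```text
term hole corners [array([ 0.0066, -0.011 ]), array([0.0066, 0.0048]), array([-0.0059,  0.0049]), array([-0.0059, -0.0112])] frame top [ 0.0122 -0.0164  0.037 ] [0.0122 0.0101 0.0371]
0.0075 tip front [ 0.002  -0.0004  0.0255] collar front [ 0.0067 -0.0004  0.0075] headtop [-0.0001 -0.0001 -0.0245]
0.011 tip front [ 0.0003 -0.0004  0.029 ] collar front [ 0.0049 -0.0004  0.011 ] headtop [-0.0026 -0.0001 -0.021 ]
0.0145 tip front [-0.0014 -0.0004  0.0325] collar front [ 0.0031 -0.0004  0.0145] headtop [-0.0051 -0.0001 -0.0175]
```

send_rows:
  motion:
    - [0,0.0045,-0.0068,0.01,0,0,0]
    - [0,0,0,0.01,0,0,0]
    - [0,0,0,0.005,0,0,0]
    - [0,0,0,0,0,0,0]
    - [0,0,0,0,0,0,0]
    - [0,0,0,0,0,0,0]

```text
clock: 6.8
tool_pos: [0.5276, -0.1065, 0.1058]
tool_rot: [2.526, 1.868, 0.0]
force: [0.1, -0.9, -0.0]
width: 0.168
finger_force: 39.1
```

```bash
python3 - <<'E'
from h import *
import pickle
f=ctrl.grab_frame("wrist"); s=ctrl.state(); pickle.dump((f,s),open("w4.pkl","wb")); save("i.png",cv2.resize(f["image"][200:320,220:340],None,fx=5,fy=5,interpolation=cv2.INTER_CUBIC))
print(s["tool_pos"],s["clock"],s["force"])
f0,s0=pickle.load(open("w3.pkl","rb"));R=Ro.from_rotvec(s["tool_rot"]).as_matrix();print(R.T@(s["tool_pos"]-s0["tool_pos"]))
E
```

```text
[ 0.52760951 -0.10649673  0.10582052] 6.85 [ 0.05054846 -0.28509693 -0.17871408]
[ 0.00172098 -0.00361369  0.01121421]
```

View pics/i.png

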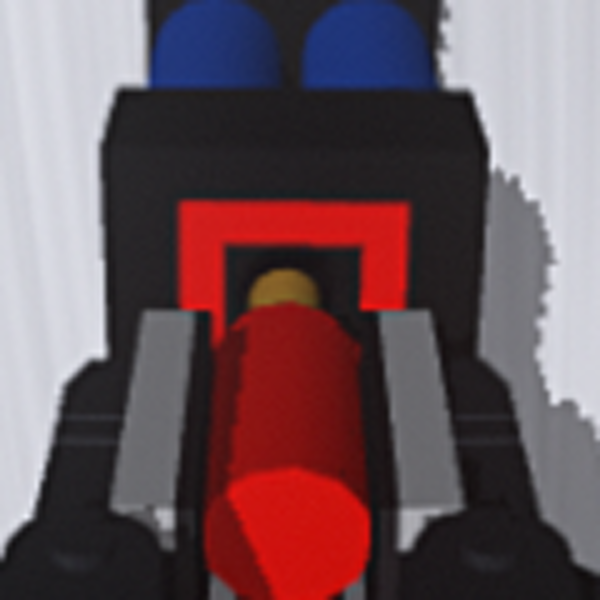

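send_rows:
  motion:
    - [0,-0.0005,0.003,-0.001,0,0,0]
    - [0,0,0,0,0,0,0]
    - [0,0,0,0.005,0,0,0]
    - [0,0,0,0.005,0,0,0]
    - [0,0,0,0,0,0,0]
    - [0,0,0,0,0,0,0]

```text
clock: 7.45
tool_pos: [0.5284, -0.1069, 0.1019]
tool_rot: [-2.525, -1.868, 0.0]
force: [0.4, 0.3, 0.7]
width: 0.173
finger_force: 39.1
```

```bash
python3 - <<'E'
from h import *
import pickle
f=ctrl.grab_frame("wrist"); s=ctrl.state(); pickle.dump((f,s),open("w5.pkl","wb"))
print(s["tool_pos"],s["clock"],s["force"])
f0,s0=pickle.load(open("w4.pkl","rb"));R=Ro.from_rotvec(s["tool_rot"]).as_matrix();print(R.T@(s["tool_pos"]-s0["tool_pos"]),s["tool_rot"])
def meas(f,n):
  im=f["image"].astype(int)
  for v in range(225,272,4):
    r=im[v,220:340]; red=np.where((r[:,0]>170)&(r[:,1]<60))[0]+220; br=np.where((r[:,0]>r[:,2]+45)&(r[:,1]>60)&(r[:,0]<200))[0]+220
    print(n,v,"red",(red.min(),red.max()) if len(red) else "","brass",(br.min(),br.max()) if len(br) else "")
meas(f0,"old");meas(f,"new")
E
```

```text
[ 0.52846432 -0.10690348  0.10197406] 7.5 [-0.64739203  0.42178678  0.07715269]
[-0.00013883  0.00093732  0.00384625] [-2.52547748e+00 -1.86825076e+00  2.13321229e-04]
old 225 red  brass 
old 229 red  brass 
old 233 red  brass 
old 237 red  brass 
old 241 red (np.int64(256), np.int64(300)) brass 
old 245 red (np.int64(256), np.int64(300)) brass 
old 249 red (np.int64(256), np.int64(300)) brass 
old 253 red (np.int64(256), np.int64(300)) brass 
old 257 red (np.int64(256), np.int64(300)) brass (np.int64(271), np.int64(281))
old 261 red (np.int64(257), np.int64(300)) brass 
old 265 red (np.int64(263), np.int64(263)) brass 
old 269 red  brass 
new 225 red  brass 
new 229 red  brass 
new 233 red  brass 
new 237 red  brass 
new 241 red  brass 
new 245 red (np.int64(254), np.int64(299)) brass 
new 249 red (np.int64(254), np.int64(299)) brass 
new 253 red (np.int64(254), np.int64(299)) brass 
new 257 red (np.int64(254), np.int64(299)) brass (np.int64(271), np.int64(281))
new 261 red (np.int64(255), np.int64(299)) brass 
new 265 red  brass 
new 269 red  brass
```

send_rows:
  motion:
    - [0,0,0.0005,0.006,0,0,0]
    - [0,0,0,0.006,0,0,0]
    - [0,0,0,0,0,0,0]

```text
clock: 7.8
tool_pos: [0.5283, -0.1069, 0.0968]
tool_rot: [-2.525, -1.868, 0.001]
force: [0.6, 0.1, -0.6]
width: 0.17
finger_force: 39.1
```

send_rows:
  motion:
    - [0,0,0,0.006,0,0,0]
    - [0,0,0,0.006,0,0,0]
    - [0,0,0,0.006,0,0,0]
    - [0,0,0,0.003,0,0,0]
    - [0,0,0,0,0,0,0]
    - [0,0,0,0,0,0,0]

```text
clock: 8.4
tool_pos: [0.5287, -0.107, 0.0888]
tool_rot: [-2.526, -1.868, 0.0]
force: [-0.0, 1.3, -0.4]
width: 0.172
finger_force: 39.1
```

send_rows:
  motion:
    - [0,0,0,0.003,0,0,0]
    - [0,0,0,0.003,0,0,0]
    - [0,0,0,0,0,0,0]
    - [0,0,0,0,0,0,0]

```text
clock: 8.8
tool_pos: [0.529, -0.1071, 0.0875]
tool_rot: [2.525, 1.868, 0.0]
force: [-1.8, 0.9, 4.9]
width: 0.171
finger_force: 39.9
```

send_rows:
  motion:
    - [0,0,0,0.002,0,0,0]
    - [0,0,0,0,0,0,0]
    - [0,0,0,0,0,0,0]
    - [0.4,0,0,0,0,0,0]
    - [0.4,0,0,0,0,0,0]
    - [0.4,0,0,0,0,0,0]
    - [0.4,0,0,-0.03,0,0,0]
    - [0.8,0,0,-0.07,0,0,0]
    - [0.8,0,0,-0.1,0,0,0]
    - [0.8,0,0,-0.02,0,0,0]
    - [0.8,0,0,0,0,0,0]

```text
clock: 9.9
tool_pos: [0.5305, -0.1077, 0.1767]
tool_rot: [2.522, 1.865, 0.005]
force: [-0.3, 0.1, -0.0]
width: 0.8
finger_force: 0.0
```

```bash
python3 - <<'E'
from h import *
import pickle
f=ctrl.grab_frame("wrist"); s=ctrl.state(); pickle.dump((f,s),open("w6.pkl","wb")); save("j.png",cv2.resize(f["image"],(800,600),interpolation=cv2.INTER_CUBIC))
print(s["tool_pos"],s["clock"],s["force"])
E
```

```text
[ 0.52910776 -0.1071547   0.17452489] 9.95 [-0.18678452  0.40363898 -0.5592845 ]
```

View pics/j.png

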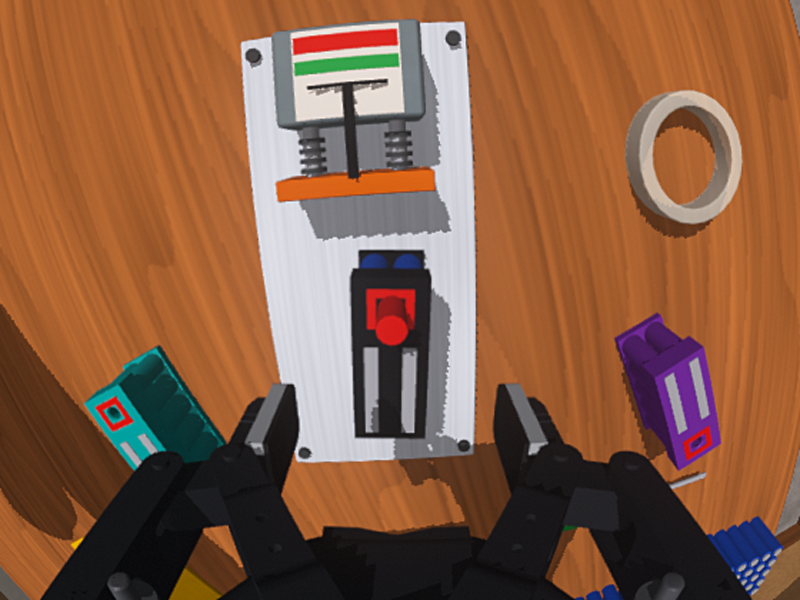

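The pin head stands in the red frame at (390,325). Jig screws are at (252,55), (453,38), (305,453) and (463,446), and the pointer bar at (348,85) is short of the green band at (346,65). Next I compute the jig yaw.

```bash
python3 - <<'E'
from h import *
import pickle
f,s=pickle.load(open("w6.pkl","rb"))
q=lambda u,v:(u*.7-.15,v*.7-.15)
ang=lambda a,b:np.degrees(np.arctan2(*(b-a)[1::-1])).round(2)
S=[fish(f,*q(*k),.011) for k in[(252,55),(453,38),(305,453),(463,446)]]
print(np.round(S,4).tolist(),"x dirs",ang(S[0],S[1]),ang(S[2],S[3]),"y dirs",ang(S[2],S[0]),ang(S[3],S[1]),"len",[np.linalg.norm(S[i]-S[j]).round(4) for i,j in[(0,1),(2,3),(2,0),(3,1)]],"centre",np.mean(S,0))
a,b=fish(f,*q(277,183),.06),fish(f,*q(434,170),.06);print("stop front top",a,b,ang(a,b),np.linalg.norm(a-b))
a,b=fish(f,*q(307,87),.061),fish(f,*q(387,81),.061);print("bar",a,b,ang(a,b),np.linalg.norm(a-b))
a,b=fish(f,*q(351,270),.08),fish(f,*q(431,269),.08);print("packfront",a,b,ang(a,b),np.linalg.norm(a-b))
c,d=fish(f,*q(356,436),.08),fish(f,*q(425,438),.08);print("packrear",c,d,ang(c,d),ang(c,a),ang(d,b),"len",np.linalg.norm((a+b-c-d)/2),"cen",(a+b+c+d)/4)
h=fish(f,*q(391,331),.112);print("pin top",h)
E
```

```text
[[0.4847, 0.0671, 0.011], [0.6141, 0.0354, 0.011], [0.4138, -0.2326, 0.011], [0.5415, -0.2636, 0.011]] x dirs -13.77 -13.65 y dirs 76.68 76.36 len [np.float64(0.1332), np.float64(0.1314), np.float64(0.308), np.float64(0.3077)] centre [ 0.51353117 -0.09845009  0.011     ]
stop front top [ 0.48659655 -0.0234777   0.06      ] [ 0.57277771 -0.04364263  0.06      ] -13.17 0.08850885030325527
bar [0.52002521 0.0224226  0.061     ] [0.56255172 0.01150702 0.061     ] -14.4 0.043905059985935795
packfront [ 0.51424002 -0.08032501  0.08      ] [ 0.55530006 -0.0924056   0.08      ] -16.39 0.04280032005260422
packrear [ 0.48205702 -0.18220566  0.08      ] [ 0.52295591 -0.19642756  0.08      ] -19.17 72.47 72.73 len 0.10788840963727164 cen [ 0.51863825 -0.13784096  0.08      ]
pin top [ 0.5283257  -0.10764399  0.112     ]
```

```bash
python3 - <<'E'
from h import *
plan([.5117,-.1605,.036],-17.3)
E
```

```text
y now deg -17.02 turn units [0.0035 0.0003 0.0099] shift units, turned frame [-0.1403 -0.0019  0.3463] in present frame [-0.1402 -0.0032  0.3463] q6 -0.063
```

send_rows:
  motion:
    - [0.9,-0.07,-0.001,0,0,0,0.01]
    - [0.9,-0.07,-0.001,0,0,0,0]
    - [0.9,0,0,0,0,0,0]
    - [0.9,0,0,0.1,0,0,0]
    - [0.9,0,0,0.1,0,0,0]
    - [0.9,0,0,0.1,0,0,0]
    - [0.9,0,0,0.046,0,0,0]
    - [0.9,0,0,0,0,0,0]
    - [0,0,0,0,0,0,0]
    - [0,0,0,0,0,0,0]
    - [0,0,0,0,0,0,0]
    - [0,0,0,0,0,0,0]
  squeeze: 40

```text
clock: 11.15
tool_pos: [0.5124, -0.1607, 0.0369]
tool_rot: [2.528, 1.861, 0.002]
force: [-0.8, 0.6, 4.2]
width: 0.515
finger_force: 43.4
```

send_rows:
  motion:
    - [0,0,0,0,0,0,0]
    - [0,0,0,0,0,0,0]

```text
clock: 11.35
tool_pos: [0.5124, -0.1607, 0.0369]
tool_rot: [2.528, 1.861, 0.002]
force: [-1.9, -0.3, 6.5]
width: 0.51
finger_force: 43.7
```

```bash
python3 - <<'E'
from h import *
import pickle
f=ctrl.grab_frame("wrist"); s=ctrl.state(); pickle.dump((f,s),open("w7.pkl","wb"))
print(s["tool_pos"],s["force"],s["width"]*85); T=s["tool_pos"]
# desired tcp: jig x 0, turned to -13.55
o=np.array([.5125,-.1034]);X=np.array([.972,-.2343]);Y=np.array([.2343,.972]); d=T[:2]-o; print("tcp in jig",d@X,d@Y)
n=o+Y*(d@Y); plan([*n,T[2]],-13.55)
im=f["image"].astype(int); m=((im[...,0]>170)&(im[...,1]<60)&(im[...,2]<60)); v,u=np.where(m[100:260,200:360]); print("red px",u.min()+200,u.max()+200,v.min()+100,v.max()+100,u.mean()+200,v.mean()+100)
E
```

```text
[ 0.51244459 -0.16073442  0.0369173 ] [-0.41540452  0.57094725  6.75509237] 43.34980399646848
tcp in jig 0.01337959445888554 -0.0557420343249924
y now deg -17.29 turn units [ 0.0047  0.0009 -0.1306] shift units, turned frame [ 0.     -0.0335  0.    ] in present frame [-0.0021 -0.0334 -0.0001] q6 -0.163
red px 235 317 165 259 276.48333019401014 213.4134488604257
```

send_rows:
  motion:
    - [0,0,0,0,0,0,-0.065]
    - [0,0,0,0,0,0,-0.065]
    - [0,0,-0.012,0,0,0,0]
    - [0,0,-0.012,0,0,0,0]
    - [0,0,-0.009,0,0,0,0]
    - [0,0.02,0,0,0,0,0]
    - [0,0.025,0,0,0,0,0]
    - [0,0.025,0,0,0,0,0]
    - [0,0.015,0,0,0,0,0]
    - [0,0,0,0,0,0,0]
    - [0,0,0,0,0,0,0]

```text
clock: 12.5
tool_pos: [0.5078, -0.1258, 0.0369]
tool_rot: [2.465, 1.941, 0.0]
force: [1.6, -3.2, 6.4]
width: 0.512
finger_force: 43.8
```

```bash
cat > chk.py <<'E'
from h import *
import pickle
f=ctrl.grab_frame("wrist"); s=ctrl.state(); pickle.dump((f,s),open("w8.pkl","wb"))
o=np.array([.5125,-.1034]);X=np.array([.972,-.2343]);Y=np.array([.2343,.972]); d=s["tool_pos"][:2]-o
print("t",s["clock"],"tcp jig",(d@X).round(4),(d@Y).round(4),s["tool_pos"][2],"force jig",s["force"][:2]@X,s["force"][:2]@Y,s["force"][2],"w",s["width"]*85); plan(s["tool_pos"],-13.55)
im=f["image"].astype(int); H,W=im.shape[:2]
P={}
for n,m in dict(green=(im[...,1]>im[...,0]+50)&(im[...,1]>im[...,2]+40),red=(im[...,0]>150)&(im[...,1]<60)&(im[...,2]<60),orange=(im[...,0]>150)&(im[...,1]>70)&(im[...,1]<130)&(im[...,2]<50)).items():
    pts=[]
    for v in range(0,270):
        for u in np.where(m[v,150:400])[0]+150:
            z={"green":.058,"red":.058,"orange":.06}[n]; p=fish(f,u,v,z)[:2]-o; pts.append((p@X,p@Y))
    pts=np.array(pts)
    if n!="orange": k=(abs(pts[:,0])<.035)&(pts[:,1]>.09)&(pts[:,1]<.17)
    else: k=(abs(pts[:,0])<.055)&(pts[:,1]>.03)&(pts[:,1]<.1)
    pts=pts[k]; print(n,len(pts),pts.min(0).round(4) if len(pts) else "",pts.max(0).round(4) if len(pts) else "",np.median(pts,0).round(4) if len(pts) else "")
# bar: dark pixels on the white scale: scan along jig y at jig x=+-15mm
def pr(jx,jy,z):
    w=np.array([*(o+X*jx+Y*jy),z]); c=np.array(f["R"])@w+f["t"]; r=np.hypot(c[0],c[1]); th=np.arctan2(r,c[2]); return f["K"][0,2]+th*f["K"][0,0]*c[0]/r,f["K"][1,2]+th*f["K"][0,0]*c[1]/r
for jx in(-.016,-.012,.012,.016):
    ys=np.arange(.108,.158,.0005); px=[pr(jx,y,.061) for y in ys]
    c=np.array([cv2.remap(f["image"],np.float32([[p[0]]]),np.float32([[p[1]]]),cv2.INTER_LINEAR)[0,0].astype(int) for p in px])
    b=ys[c.max(1)<90]; g=ys[(c[:,1]>c[:,0]+40)]; print("jx",jx,"bar",(b.min().round(4),b.max().round(4),len(b)) if len(b) else "none","green",(g.min().round(4),g.max().round(4)) if len(g) else "none")
E
python3 chk.py
```

```text
t 12.55 tcp jig 0.0007 -0.0228 0.036959252787709035 force jig 1.6426694196351381 -2.958137043189039 7.577172829023172 w 43.23425900586791
y now deg -13.58 turn units [ 0.0073  0.005  -0.001 ] shift units, turned frame [0. 0. 0.] in present frame [0. 0. 0.] q6 -0.169Traceback (most recent call last):
  File "chk.py", line 14, in <module>
    if n!="orange": k=(abs(pts[:,0])<.035)&(pts[:,1]>.09)&(pts[:,1]<.17)
                           ~~~^^^^^
IndexError: too many indices for array: array is 1-dimensional, but 2 were indexed
```

send_rows:
  motion:
    - [0,0.008,0,0,0,0,0]
    - [0,0.008,0,0,0,0,0]
    - [0,0,0,0,0,0,0]
    - [0,0,0,0,0,0,0]

```text
clock: 12.95
tool_pos: [0.5091, -0.1204, 0.037]
tool_rot: [2.465, 1.94, -0.001]
force: [-0.4, -6.1, 5.6]
width: 0.512
finger_force: 43.8
```

```bash
cat > chk.py <<'E'
from h import *
import pickle
F={n:ctrl.grab_frame(n) for n in("wrist","scene","side")}; s=ctrl.state(); pickle.dump((F,s),open("w8.pkl","wb"))
o=np.array([.5125,-.1034]);X=np.array([.972,-.2343]);Y=np.array([.2343,.972]); d=s["tool_pos"][:2]-o
print("t",s["clock"],"tcp jig",(d@X).round(4),(d@Y).round(4),s["tool_pos"][2].round(4),"force jig",s["force"][:2]@X,s["force"][:2]@Y,s["force"][2])
im=F["wrist"]["image"].astype(int); m=((im[...,0]>170)&(im[...,1]<60)&(im[...,2]<60)); v,u=np.where(m[100:270,200:360]); print("red px",u.min()+200,u.max()+200,v.min()+100,v.max()+100,u.mean().round(2)+200,v.mean().round(2)+100)
def samp(f,jx,jy,z):
    w=np.stack([o[0]+X[0]*jx+Y[0]*jy,o[1]+X[1]*jx+Y[1]*jy,np.full_like(jx,z)],-1); c=w@np.array(f["R"]).T+f["t"]; K=f["K"]
    return cv2.remap(f["image"],np.float32(c[...,0]/c[...,2]*K[0,0]+K[0,2]),np.float32(c[...,1]/c[...,2]*K[1,1]+K[1,2]),cv2.INTER_LINEAR)
for n in("scene","side"):  # rectified scale: columns averaged over the bar arms
    ys=np.arange(.100,.160,.001)
    for sx in(-1,1):
        gx,gy=np.meshgrid(np.linspace(.008,.019,8)*sx,ys); c=samp(F[n],gx,gy,.06).mean(1)
        lum=c.mean(1); G=c[:,1]-c[:,[0,2]].mean(1); Rr=c[:,0]-c[:,1]
        cen=lambda w:(w.clip(0)*ys).sum()/max(w.clip(0).sum(),1e-6)
        gc=cen(G-10); k=(ys>.108)&(ys<.15); ba=ys[k][lum[k].argmin()]
        print(n,sx,"green",gc.round(4),"red",cen(Rr-40).round(4),"lum@1mm*2 from .104:",lum[4:46:2].astype(int).tolist())
E
python3 chk.py
```

```text
t 13.1 tcp jig 0.0007 -0.0173 0.037 force jig 0.46065730467533056 -6.919102322017895 6.558441290640941
red px 235 318 166 269 276.3 216.59
scene -1 green 0.1336 red 0.1475 lum@1mm*2 from .104: [171, 190, 202, 206, 208, 205, 191, 165, 144, 153, 180, 196, 186, 157, 126, 112, 125, 153, 172, 165, 139]
scene 1 green 0.1334 red 0.1476 lum@1mm*2 from .104: [185, 200, 207, 209, 210, 208, 198, 177, 157, 165, 189, 199, 187, 157, 126, 115, 134, 167, 184, 174, 144]
side -1 green 0.1317 red 0.1479 lum@1mm*2 from .104: [196, 206, 211, 212, 211, 207, 199, 188, 176, 166, 162, 161, 158, 152, 149, 153, 162, 168, 167, 158, 146]
side 1 green 0.0 red 0.1472 lum@1mm*2 from .104: [59, 60, 61, 62, 63, 65, 66, 67, 69, 72, 74, 77, 79, 81, 85, 89, 94, 97, 97, 96, 96]
```

send_rows:
  motion:
    - [0,0.006,0,0,0,0,0]
    - [0,0.006,0,0,0,0,0]
    - [0,0.005,0,0,0,0,0]
    - [0,0,0,0,0,0,0]
    - [0,0,0,0,0,0,0]

```text
clock: 13.6
tool_pos: [0.5106, -0.1144, 0.037]
tool_rot: [2.464, 1.94, -0.002]
force: [-1.2, -7.7, 6.8]
width: 0.508
finger_force: 43.8
```

```bash
python3 chk.py
```

```text
t 13.75 tcp jig 0.0007 -0.0111 0.037 force jig 0.04799645315231356 -7.637670160738518 6.293151408760859
red px 235 318 166 269 276.26 216.62
scene -1 green 0.1336 red 0.1474 lum@1mm*2 from .104: [171, 191, 203, 206, 207, 207, 203, 190, 166, 153, 169, 188, 184, 157, 126, 113, 125, 152, 170, 164, 138]
scene 1 green 0.1333 red 0.1476 lum@1mm*2 from .104: [171, 195, 207, 210, 209, 208, 202, 186, 161, 146, 161, 182, 181, 156, 126, 115, 134, 166, 184, 174, 144]
side -1 green 0.1314 red 0.1479 lum@1mm*2 from .104: [196, 206, 211, 212, 212, 210, 205, 196, 183, 168, 153, 144, 140, 139, 141, 150, 161, 168, 167, 157, 145]
side 1 green 0.0 red 0.0 lum@1mm*2 from .104: [61, 60, 60, 60, 60, 60, 60, 61, 62, 64, 65, 67, 70, 72, 74, 78, 81, 85, 86, 85, 86]
```

send_rows:
  motion:
    - [0,0.005,0,0,0,0,0]
    - [0,0.005,0,0,0,0,0]
    - [0,0.005,0,0,0,0,0]
    - [0,0.005,0,0,0,0,0]
    - [0,0,0,0,0,0,0]
    - [0,0,0,0,0,0,0]

```text
clock: 14.35
tool_pos: [0.5121, -0.108, 0.0371]
tool_rot: [2.463, 1.939, -0.005]
force: [-3.1, -13.4, 6.6]
width: 0.509
finger_force: 43.9
```

```bash
python3 chk.py
```

```text
t 14.5 tcp jig 0.0007 -0.0046 0.0371 force jig -0.5343940845089306 -13.286948648726796 6.934768606168259
red px 235 318 166 269 276.17 216.70999999999998
scene -1 green 0.1336 red 0.1474 lum@1mm*2 from .104: [170, 190, 202, 207, 208, 207, 207, 208, 208, 205, 192, 162, 123, 95, 90, 102, 125, 154, 173, 166, 138]
scene 1 green 0.1333 red 0.1475 lum@1mm*2 from .104: [160, 191, 205, 209, 208, 209, 208, 208, 207, 207, 198, 171, 132, 101, 96, 108, 135, 167, 183, 174, 143]
side -1 green 0.1332 red 0.1479 lum@1mm*2 from .104: [193, 203, 209, 212, 213, 213, 213, 212, 210, 203, 192, 174, 155, 139, 134, 143, 157, 165, 165, 157, 146]
side 1 green 0.0 red 0.0 lum@1mm*2 from .104: [60, 60, 60, 61, 60, 59, 60, 60, 60, 59, 59, 60, 61, 62, 64, 67, 69, 72, 75, 78, 80]
```

send_rows:
  motion:
    - [0,0.004,0,0,0,0,0]
    - [0,0.004,0,0,0,0,0]
    - [0,0.0035,0,0,0,0,0]
    - [0,0,0,0,0,0,0]
    - [0,0,0,0,0,0,0]

```text
clock: 15.0
tool_pos: [0.513, -0.1045, 0.0372]
tool_rot: [2.462, 1.939, -0.008]
force: [-5.1, -15.9, 6.8]
width: 0.507
finger_force: 43.9
```

```bash
python3 chk.py; python3 - <<'E'
from h import *
import pickle
F,s=pickle.load(open("w8.pkl","rb")); R=Ro.from_rotvec(s["tool_rot"]).as_matrix(); print("tool z",R[:,2],"yaw",np.degrees(np.arctan2(R[1,1],R[0,1])))
E
```

```text
t 15.15 tcp jig 0.0008 -0.001 0.0372 force jig -0.8108806248239855 -15.904247489758005 7.942453160152944
red px 235 318 166 269 276.59000000000003 216.87
scene -1 green 0.1346 red 0.1474 lum@1mm*2 from .104: [165, 190, 202, 205, 207, 208, 207, 208, 208, 207, 207, 201, 181, 145, 109, 99, 122, 153, 172, 165, 139]
scene 1 green 0.134 red 0.1469 lum@1mm*2 from .104: [162, 191, 205, 208, 209, 209, 208, 207, 207, 207, 208, 202, 181, 145, 108, 100, 129, 165, 183, 173, 143]
side -1 green 0.1309 red 0.1475 lum@1mm*2 from .104: [189, 200, 207, 210, 211, 213, 213, 213, 212, 210, 204, 193, 177, 157, 142, 140, 148, 158, 161, 154, 144]
side 1 green 0.0 red 0.0 lum@1mm*2 from .104: [60, 60, 60, 61, 61, 61, 60, 59, 58, 59, 60, 59, 59, 60, 61, 61, 62, 65, 67, 70, 72]
tool z [ 0.00118045 -0.00927438 -0.9999563 ] yaw -13.562992159289408
```

send_rows:
  motion:
    - [0,0,0,0,0,0,0]
    - [0,0,0,0,0,0,0]
    - [0,0,0,0,0,0,0]
    - [0,0,0,0,0,0,0]
    - [0,0,0,0,0,0,0]
    - [0,0,0,0,0,0,0]
    - [0,0,0,0,0,0,0]
    - [0,0,0,0,0,0,0]
    - [0,0,0,0,0,0,0]
    - [0,0,0,0,0,0,0]
    - [0,0,0,0,0,0,0]
    - [0,0,0,0,0,0,0]

```text
clock: 16.35
tool_pos: [0.513, -0.1046, 0.0372]
tool_rot: [2.462, 1.939, -0.008]
force: [-4.7, -15.5, 8.2]
width: 0.508
finger_force: 44.0
```

```bash
python3 chk.py; python3 - <<'E'
from h import *
import pickle
F,s=pickle.load(open("w8.pkl","rb")); f=F["wrist"];K=f["K"]
v,u=np.mgrid[:420,:560]; dx,dy=u-K[0,2],v-K[1,2]; r=np.hypot(dx,dy)+1e-9; t=np.tan(np.minimum(r/K[0,0],1.2))/r; Z=f["range_z"]
W=(np.stack([dx*t*Z,dy*t*Z,Z],-1)-f["t"])@np.array(f["R"]); im=f["image"].astype(int)
m=(im[...,0]>90)&(im[...,1]<60)&(im[...,2]<60)&(Z>0)&(W[...,2]>.1)&(W[...,2]<.125)&(u>180)&(u<380); print("pin top",m.sum(),np.median(W[m],0),np.percentile(W[m][:,2],[5,50,95]))
m2=(Z>0)&(abs(W[...,2]-.08)<.008)&(im.max(-1)<70)&(u>220)&(u<330)&(v<290); q=W[m2]; A=np.c_[q[:,:2],np.ones(len(q))]; print("pack top plane",len(q),np.linalg.lstsq(A,q[:,2],rcond=None)[0],q[:,2].mean())
E
```

```text
t 16.5 tcp jig 0.0008 -0.001 0.0372 force jig -0.27490131241641125 -17.40033969362317 7.2598772126600295
red px 235 318 166 269 276.59000000000003 216.88
scene -1 green 0.1346 red 0.1474 lum@1mm*2 from .104: [166, 189, 201, 205, 207, 207, 207, 208, 207, 208, 207, 200, 181, 145, 109, 98, 120, 153, 173, 164, 136]
scene 1 green 0.134 red 0.147 lum@1mm*2 from .104: [160, 190, 205, 209, 209, 208, 208, 207, 208, 208, 208, 202, 183, 145, 107, 101, 129, 165, 182, 173, 144]
side -1 green 0.1309 red 0.1475 lum@1mm*2 from .104: [189, 200, 207, 211, 212, 213, 213, 213, 213, 210, 204, 193, 177, 157, 142, 141, 149, 158, 160, 155, 145]
side 1 green 0.0 red 0.0 lum@1mm*2 from .104: [59, 59, 59, 59, 60, 61, 60, 60, 60, 59, 59, 58, 58, 59, 60, 61, 62, 63, 66, 70, 72]
pin top 4118 [ 0.52669963 -0.04804769  0.11230513] [0.10345187 0.11230513 0.11333828]
pack top plane 7240 [-0.00289148 -0.01739002  0.08091977] 0.08034463648959994
```

Pin top is at 0.112 m (fully home), the pack is flat, the pointer is in the green band, and the push is steady. Handing in now.

```bash
python3 -c "
from bench import ctrl
print(ctrl.sign_off())"
```

```text
the job is handed in; nothing more can be done
None
```

The job is handed in, with no verdict returned: by my last measurements the red pin is fully home in the terminal opening, and the arm is still holding the pack flat and square against the stop at about 12 mm travel, with the pointer in the green band.

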